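# Post the maple block through the gravity flap

## Task

Push the maple block along its lane with your fingertips, through the hanging flap, until it slides down into the box by itself; then draw back so that nothing touches the flap and it hangs shut. Only push the block, never lift it, keep your fingers off the flaps, and leave the cork block lying in the other lane as it is, with its flap shut.

Things in the scene. Friction and masses are not known exactly. Their poses are not given: they have to be found in the camera images.
- dry_box: Fixed plywood storage box with an infeed deck towards the robot, 340 mm long over all, 158 mm wide. Origin: on the bench, midway between the two mouths, in the plane of the flaps. Its x axis is the feed direction, from the deck into the box; y to the left of that, z up.
- deck_mid (a point): Middle of the level grey deck, on its surface, 70 mm above the bench; axes as the box. The deck runs from 100 mm before this point to the mouths 80 mm after it, and carries two lanes along x, centre lines 38 mm to the left and right, each 52 mm wide between low wooden rails 10 mm high (80 mm above the bench).
- slide_edge (a point): Edge where the deck ends and a polished metal slide falls at 45 degrees into the box: 12 mm behind the plane of the flaps, at deck height, midway between the lanes. A block whose middle has been pushed past this edge tips and slides in by itself.
- header_top (a point): Top (138 mm above the bench) of the wooden header over the mouths, 14 mm thick along x, its underside 129 mm above the bench. Behind it the box, 160 mm deep, has a milky clear lid, top 140 mm (screw heads 142 mm) above the bench.
- mouth_left (a point): Middle of the left mouth at deck height (70 mm above the bench), in the plane of the flap; axes as the box.
- mouth_right (a point): Middle of the right mouth at deck height, as for the left.
- flap_left (a joint): Orange flap in the left mouth, 49 mm wide, 55 mm high, 18 g, smooth, hung from a pin 58 mm above the deck; lower edge 3 mm above the deck. 0 = hanging shut, grows as the lower edge swings into the box, at most 1.4 rad; does not open outwards. Swings freely, falls shut by its weight within a second.
- flap_right (a joint): The same for the right mouth.
- maple_mid (a point): Centre of the pale maple block, 76 x 44 x 28 mm (28 high), 25 to 60 g, loose. It lies flat in one of the two lanes (either one), its 76 mm length (its own y axis) along the lane within 3 degrees, its front end at least 25 mm short of the flap.
- cork_mid (a point): Centre of the brown cork block, 70 x 45 x 30 mm (30 high), about 20 g, loose, lying in the other lane in the same way. To be left alone.
There are look-alikes about, which are no part of the job. What is shaped like the part that bears maple_mid but black or yellow is not meant.

How it is judged:
By the outcome, as a careful person would: the job done as asked, in the order asked, and still so for the second after the job is handed in, with the robot touching nothing.
It also fails if it takes over 51 s, if anything falls off the work surface, if the arm or the gripper's body presses on something with over 40 N, if the wrist force passes 120 N, or if a joint passes its speed limit or range.

## Robot

A 6-joint arm with a two-finger parallel gripper is mounted at the origin on a cart in front of the work surface, level with it; the furniture and walls round the work are solid. World frame = base frame: x ahead of the robot, y to its left, z up, the work surface at z = 0. Lengths are in m, angles in rad, forces in N, time in s.
With the tool pointing down it reaches from about 0.425 to 1.125 m from the base axis. Payload 14.9 kg.
Tool frame: the origin (TCP) lies midway between the tips of the shut fingers; the grasp point (between the pads) lies 19 mm behind it; z points along the fingers, y is the direction in which the jaws open and shut (so a half turn about z gives the same grasp; the last joint's range is limited). The gripper opens to 91 mm and grips with 3 to 60 N. Pads are 32 mm wide; open, the fingers measure 118 mm over their backs; the gripper's body (76 mm by 178 mm) begins 60 mm behind the grasp point.
Start: joints at [1.094, 0.379, 1.734, -0, 1.028, -0.033], TCP at [0.301, 0.632, 0.214] pointing down, gripper open.
Joint ranges: [-2.77, 2.77], [-0.74, 2.19], [0, 2.66], [-1.06, 4.2], [0.31, 2.87], [-3.08, 3.08]. Speed limits (rad/s): [1.89, 1.89, 2.39, 3.14, 3.14, 3.14].

## Interface

Orientations are given as [roll, pitch, yaw] about the fixed x, y, z axes, in that order (R = Rz(yaw) Ry(pitch) Rx(roll)).
In Python, from plant import ctrl, imaging gives the robot as it stands. Calls block until the motion is done:
- ctrl.goto(position, orientation): joint-space move of the TCP to a pose.
- ctrl.move_l(position, orientation=None, v=0.15, guard=None): straight line of the TCP; orientation=None keeps the orientation; v is the mean speed in m/s. With guard (N) it stops when the force on the tool has changed by that much, and returns True; else False.
- ctrl.move_j(angles): joint-space move.
- ctrl.set_gripper(opening, newtons=None): opening from 0.0 (shut) to 1.0 (fully open); newtons is the grip in N (None keeps the last); returns when the fingers have stopped.
- ctrl.hold(seconds).
- ctrl.inverse_kinematics(position, orientation): joint angles nearest the present ones, or None.
- ctrl.get_obs(): the state.
- imaging.snapshot(name): name is "side" or "top" or "wrist"; returns a dict with "pixels" (420x560x3 uint8, red, green, blue), "intrinsics" (3x3 intrinsics, pixels), "k1" (the pictures are not rectified: a ray, as slopes to the right and down, at radius r is drawn at 1 + k1 r^2 times it, then the intrinsics apply), "rvec" (rotation vector, rad) and "tvec" (3), from world to camera coordinates, as OpenCV has them. Camera axes: x right, y down, z forward; pixel columns grow to the right and rows downward; lengths in m; the calibration is good to about 2 mm. A picture is of the moment at which its call begins. There is no depth.
A pose or a line that the arm cannot do raises ctrl.Unreachable and nothing moves.
- ctrl.sign_off(): hands the job in, once; it reports no verdict.
The state is a dict: "time_s": time; "q": joint angles; "qvel": joint speeds; "joint_torque": joint torques, N m; "eef_pos": TCP position; "eef_rot": TCP orientation; "contact_force": force on the tool from outside, world axes, zero at the start; "wrist_torque": the same for the moment, N m; "opening": opening from 0.0 (shut) to 1.0 (fully open).
Only numpy, scipy, OpenCV 4.12 (cv2) and the standard library are available. Lean on these libraries where they do the work, as an engineer would, in place of code of your own. Each camera call takes 0.05 s, during which the arm holds its last target. There are 200 camera calls.

## Working session

There is one attempt and no reset: what is moved stays moved. The work goes in short steps, each a Python script; the robot and the scene stay as the last script left them, time stands still between calls to the robot, and variables do not carry over. Pictures are saved under pics/ and viewed, about 8 in all and at most 12, crops included, and the job is handed in when it is done.

```bash
mkdir -p pics; ls; cat > h.py <<'E'
import numpy as np, cv2
from plant import ctrl, imaging
def snap(n, f=None):
    s=imaging.snapshot(n)
    if f: cv2.imwrite('pics/'+f, s['pixels'][:,:,::-1])
    return s
def ray(s,uv):
    K=np.array(s['intrinsics']);k=s['k1'];R=cv2.Rodrigues(np.array(s['rvec'],float))[0];t=np.array(s['tvec'],float).ravel()
    p=cv2.undistortPoints(np.array(uv,float).reshape(-1,1,2),K,np.array([k,0,0,0.]),).reshape(-1,2)
    d=np.c_[p,np.ones(len(p))]@R
    return -R.T@t, d/np.linalg.norm(d,axis=1)[:,None]
def onz(s,uv,z):
    c,d=ray(s,uv); return c+d*((z-c[2])/d[:,2])[:,None]
def tri(s1,u1,s2,u2):
    A=np.zeros((3,3));b=np.zeros(3);L=[]
    for s,u in((s1,u1),(s2,u2)):
        c,d=ray(s,[u]);P=np.eye(3)-np.outer(d[0],d[0]);A+=P;b+=P@c;L.append((P,c))
    x=np.linalg.solve(A,b); return x,[np.linalg.norm(P@(x-c)) for P,c in L]
def proj(s,X):
    return cv2.projectPoints(np.array(X,float).reshape(-1,1,3),np.array(s['rvec'],float),np.array(s['tvec'],float),np.array(s['intrinsics']),np.array([s['k1'],0,0,0.]))[0].reshape(-1,2)
E
python3 - <<'E'
from h import *
import pickle
S={n:snap(n,n+'0.png') for n in('side','top','wrist')}
pickle.dump(S,open('s0.pkl','wb'))
for n in S: print(n,ray(S[n],[[280,210]]))
print(ctrl.get_obs())
E
```

```text
pics
side (array([0.69314935, 0.24447673, 0.91438221]), array([[-0.2325881 , -0.57038667, -0.78775747]]))
top (array([ 0.24342874, -0.37479815,  1.14006231]), array([[ 0.21900588, -0.01913353, -0.97553592]]))
wrist (array([0.23776613, 0.66085468, 0.38438111]), array([[ 0.2147456 , -0.13929712, -0.96668539]]))
{'time_s': 0.15, 'q': array([ 1.09374045e+00,  3.79301898e-01,  1.73462819e+00,  2.26202840e-05,
        1.02849248e+00, -3.32974809e-02]), 'qvel': array([-1.04013099e-03, -1.68066652e-03, -1.62030442e-03,  6.02294001e-04,
        2.48291847e-03,  2.02038923e-05]), 'joint_torque': array([-1.22995139e-04, -7.64106059e+01, -4.34655082e+01,  6.49867533e-02,
        4.10203496e-02, -5.30766386e-05]), 'eef_pos': array([0.30040113, 0.63194332, 0.21343842]), 'eef_rot': array([-3.14076384e+00, -4.69833648e-05,  2.69782256e+00]), 'contact_force': array([-0.13809714, -0.43182825,  0.21189915]), 'wrist_torque': array([ 0.02955255,  0.0081172 , -0.04251226]), 'opening': 0.997372875584255}
```

View pics/top0.png

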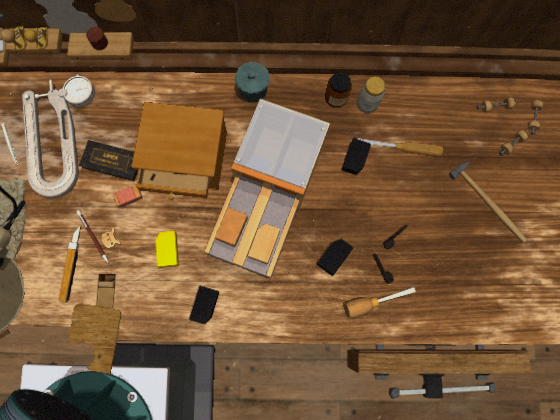

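View pics/side0.png

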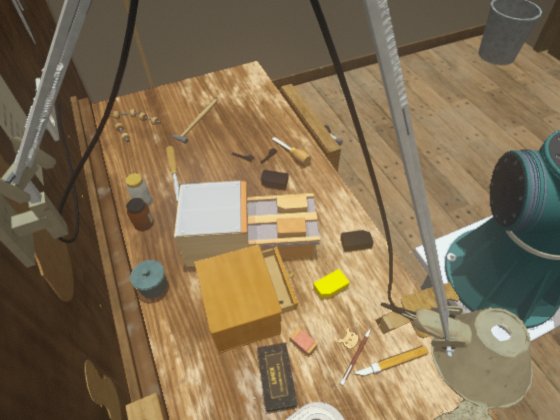

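Top view: candidates for the maple are the pale block in the right lane (263,243), the browner block in the left lane (232,226), black look-alikes (356,156), (335,257), (204,305) and a yellow one (167,249). The right-lane block fits best, so I'll check it in a close crop.

```bash
python3 - <<'E'
from h import *
import pickle
S=pickle.load(open('s0.pkl','rb'))
a=S['top']['pixels'][90:285,195:340]; b=S['side']['pixels'][170:270,165:330]
a=cv2.resize(a,None,fx=3,fy=3,interpolation=cv2.INTER_CUBIC)[:,:]; b=cv2.resize(b,None,fx=2.2,fy=2.2,interpolation=cv2.INTER_CUBIC)
im=np.zeros((585,800,3),np.uint8); im[:,:435]=a; im[:220,437:437+363]=b[:220,:363]
cv2.imwrite('pics/crop1.png',im[:,:,::-1])
for n,pts in (('top',[(263,243),(232,226),(270,180)]),('side',[(292,203),(292,228),(246,205)])):
  for u,v in pts: print(n,(u,v),S[n]['pixels'][v-2:v+3,u-2:u+3].reshape(-1,3).mean(0), cv2.cvtColor(S[n]['pixels'],cv2.COLOR_RGB2HSV)[v,u])
E
```

```text
top (263, 243) [219.72 168.64  96.16] [ 17 141 221]
top (232, 226) [210.16 138.44  71.4 ] [ 15 170 208]
top (270, 180) [203.72 119.32  52.6 ] [ 13 189 216]
side (292, 203) [238.8  208.96 144.84] [ 20 101 239]
side (292, 228) [225.  178.6 110.8] [ 17 130 225]
side (246, 205) [194.36 158.4  122.16] [ 14 116 181]
```

View pics/crop1.png

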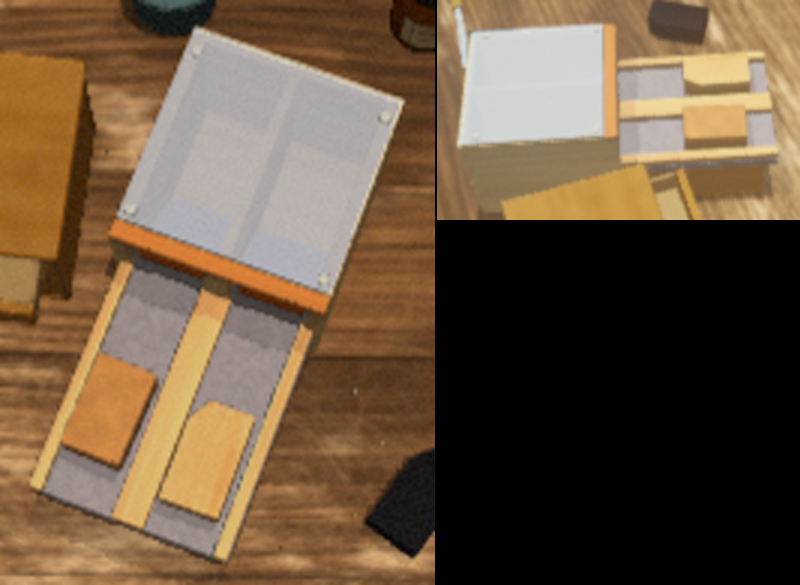

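```bash
python3 - <<'E'
from h import *
import pickle
S=pickle.load(open('s0.pkl','rb'))
T=lambda x,y:((x-1)/3+195,(y-1)/3+90); D=lambda x,y:((x-437.6)/2.2+165,(y-.6)/2.2+170)
P={'railL_end':((32,488),(776,160)),'railR_end':((228,561),(764,53)),'hdrL_front':((110,238),(618,137)),'hdrR_front':((325,313),(616,25)),
'mapleBL':((160,500),(749,85)),'mapleBR':((217,518),(747,56)),'corkBL':((63,447),(746,141)),'corkBR':((119,468),(745,106))}
for k,(a,b) in P.items():
  x,e=tri(S['top'],T(*a),S['side'],D(*b)); print(k,x.round(4),np.round(e,4), 'top@z', onz(S['top'],[T(*a)],.138 if 'hdr' in k else .08 if 'rail' in k else .098)[0].round(4))
R=onz(S['top'],[T(32,488),T(228,561)],.08); H=onz(S['top'],[T(110,222),T(330,297),T(110,238),T(325,313)],.138)
print('railw',np.linalg.norm(R[1]-R[0]),'yaw from',[np.degrees(np.arctan2(d[0],-d[1]))for d in(R[1]-R[0],H[1]-H[0],H[3]-H[2])])
print('mid rails->hdr', R.mean(0),H.mean(0),np.linalg.norm((H[2:].mean(0)-R.mean(0))[:2]), np.degrees(np.arctan2(*(H[2:].mean(0)-R.mean(0))[1::-1])))
E
```

```text
railL_end [ 0.3932 -0.2397  0.0613] [0.0023 0.0023] top@z [ 0.3887 -0.2407  0.08  ]
railR_end [ 0.3415 -0.3781  0.0721] [0.0008 0.0008] top@z [ 0.3401 -0.3776  0.08  ]
hdrL_front [ 0.5559 -0.2943  0.1315] [0.0011 0.0011] top@z [ 0.5529 -0.2942  0.138 ]
hdrR_front [ 0.5034 -0.441   0.1338] [0.0001 0.0001] top@z [ 0.5022 -0.4406  0.138 ]
mapleBL [ 0.383  -0.3314  0.0851] [0.0023 0.0023] top@z [ 0.3793 -0.3307  0.098 ]
mapleBR [ 0.369 -0.37   0.089] [0.0005 0.0005] top@z [ 0.3676 -0.3697  0.098 ]
corkBL [ 0.4195 -0.263   0.0834] [0.0025 0.0025] top@z [ 0.4149 -0.2632  0.098 ]
corkBR [ 0.4032 -0.3024  0.0913] [0.0015 0.0015] top@z [ 0.4009 -0.3021  0.098 ]
railw 0.1452783304025076 yaw from [np.float64(-19.551758043465888), np.float64(-18.714002431457537), np.float64(-19.086577838340922)]
mid rails->hdr [ 0.36443474 -0.30919616  0.08      ] [ 0.53318003 -0.36818556  0.138     ] 0.17317495294992938 -19.648532208914016
```

```bash
python3 - <<'E'
from h import *
import pickle
S=pickle.load(open('s0.pkl','rb'))
for n in('side','top'):
  print(n,ray(S[n],[[280,210]])[0], proj(S[n],[[.3,.632,.213],[.3,.632,.3],[0,0,0],[0,0,.3],[.5,.0,0],[.4,.2,.0]]).round())
print(onz(S['top'],[[0,290],[0,210],[15,330]],0.),onz(S['top'],[[180,102],[137,130],[225,130]],.1))
print(onz(S['side'],[[490,355]],.0),onz(S['side'],[[490,355]],.3))
# crate height: near-top corner top(140,104)/(225,110)
for a,b in(((224,110),(278,284)),((135,174),(210,341))): print(tri(S['top'],a,S['side'],b))
E
```

```text
side [0.69314935 0.24447673 0.91438221] [[736. 710.]
 [803. 733.]
 [502. 275.]
 [564. 198.]
 [324. 358.]
 [415. 428.]]
top [ 0.24342874 -0.37479815  1.14006231] [[-253.  279.]
 [-297.  274.]
 [  89.  438.]
 [  24.  479.]
 [ 107.  207.]
 [  17.  249.]]
[[0.30684428 0.22805768 0.        ]
 [0.4902182  0.25114301 0.        ]
 [0.22024908 0.1836808  0.        ]] [[ 0.71670838 -0.17359789  0.1       ]
 [ 0.65028449 -0.08365254  0.1       ]
 [ 0.65244917 -0.27471931  0.1       ]]
[[0.16395463 0.14674697 0.        ]] [[0.33757832 0.17881116 0.3       ]]
(array([ 0.60654325, -0.21173211,  0.14719451]), [np.float64(0.0933097996147451), np.float64(0.09330979961474496)])
(array([ 0.64495444, -0.09223187,  0.03440763]), [np.float64(0.0769917278983867), np.float64(0.07699172789838668)])
```

View pics/wrist0.png

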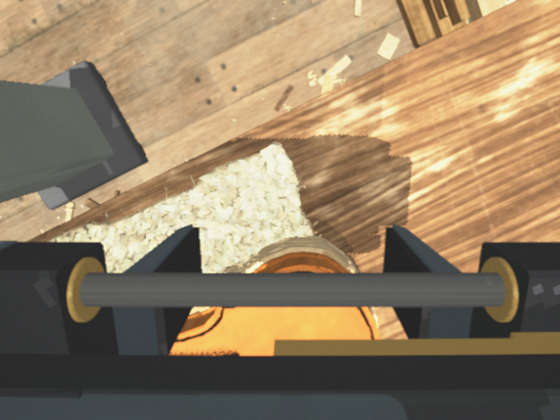

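```bash
python3 - <<'E'
from h import *
import pickle
S=pickle.load(open('s0.pkl','rb'))
for uv in((22,290),(5,190)):
  for z in(0,.05,.1,.2,.3,.4,.5):
    X=onz(S['top'],[uv],z); print(uv,z,X[0].round(3),proj(S['side'],X)[0].round())
for uv in((450,350),(415,180),(380,0),(490,355),(500,333),(390,290),(330,30)):
  for z in(0,.2,.4,.6):
    X=onz(S['side'],[uv],z); print(uv,z,X[0].round(3),proj(S['top'],X)[0].round())
im=np.zeros((420,700,3),np.uint8)
a=cv2.resize(S['top']['pixels'][170:345,0:130],None,fx=2.4,fy=2.4);b=cv2.resize(S['side']['pixels'][270:420,370:560],None,fx=2,fy=2)
im[:,:312]=a;im[:300,320:]=b
cv2.imwrite('pics/crop2.png',im[:,:,::-1])
E
```

```text
(22, 290) 0 [0.308 0.177 0.   ] [445. 397.]
(22, 290) 0.05 [0.305 0.153 0.05 ] [447. 379.]
(22, 290) 0.1 [0.302 0.129 0.1  ] [448. 359.]
(22, 290) 0.2 [0.297 0.081 0.2  ] [451. 316.]
(22, 290) 0.3 [0.291 0.032 0.3  ] [454. 266.]
(22, 290) 0.4 [ 0.285 -0.016  0.4  ] [457. 208.]
(22, 290) 0.5 [ 0.28  -0.065  0.5  ] [460. 140.]
(5, 190) 0 [0.538 0.245 0.   ] [366. 486.]
(5, 190) 0.05 [0.525 0.218 0.05 ] [369. 465.]
(5, 190) 0.1 [0.512 0.191 0.1  ] [372. 441.]
(5, 190) 0.2 [0.486 0.137 0.2  ] [378. 390.]
(5, 190) 0.3 [0.461 0.082 0.3  ] [385. 331.]
(5, 190) 0.4 [0.435 0.028 0.4  ] [392. 264.]
(5, 190) 0.5 [ 0.409 -0.027  0.5  ] [401. 186.]
(450, 350) 0 [ 0.238  0.1   -0.   ] [ 53. 323.]
(450, 350) 0.2 [0.337 0.132 0.2  ] [ -2. 267.]
(450, 350) 0.4 [0.437 0.163 0.4  ] [-80. 188.]
(450, 350) 0.6 [0.537 0.195 0.6  ] [-192.   67.]
(415, 180) 0 [ 0.014 -0.355  0.   ] [258. 435.]
(415, 180) 0.2 [ 0.163 -0.224  0.2  ] [183. 369.]
(415, 180) 0.4 [ 0.311 -0.093  0.4  ] [ 75. 273.]
(415, 180) 0.6 [0.46  0.038 0.6  ] [-85. 125.]
(380, 0) 0 [-0.499 -1.364  0.   ] [730. 676.]
(380, 0) 0.2 [-0.238 -1.
[... 185 characters left out ...]
  0.168 0.2  ] [-25. 298.]
(490, 355) 0.4 [0.395 0.189 0.4  ] [-100.  214.]
(490, 355) 0.6 [0.511 0.211 0.6  ] [-209.   86.]
(500, 333) 0 [0.109 0.117 0.   ] [ 40. 383.]
(500, 333) 0.2 [0.237 0.145 0.2  ] [-15. 322.]
(500, 333) 0.4 [0.365 0.173 0.4  ] [-93. 234.]
(500, 333) 0.6 [0.492 0.201 0.6  ] [-205.  100.]
(390, 290) 0 [ 0.279 -0.081  0.   ] [135. 306.]
(390, 290) 0.2 [ 0.369 -0.01   0.2  ] [ 74. 252.]
(390, 290) 0.4 [0.46  0.062 0.4  ] [-14. 174.]
(390, 290) 0.6 [0.551 0.133 0.6  ] [-144.   55.]
(330, 30) 0 [-0.159 -1.219  0.   ] [662. 516.]
(330, 30) 0.2 [ 0.027 -0.899  0.2  ] [565. 451.]
(330, 30) 0.4 [ 0.214 -0.579  0.4  ] [413. 347.]
(330, 30) 0.6 [ 0.4   -0.259  0.6  ] [165. 177.]
```

View pics/crop2.png

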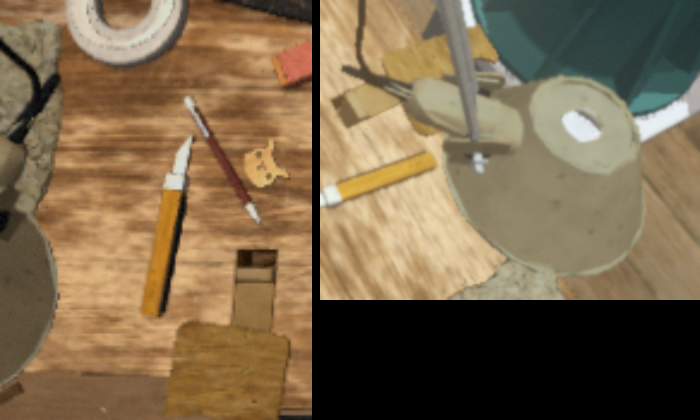

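The wrist view shows a bowl under the gripper. A desk lamp hangs near (0.3, 0.15), between the start pose and the box, so I'll survey it before sweeping across.

```bash
python3 - <<'E'
from h import *
import pickle
q=[1.094,.379,1.734,0,2.45,-.033]
ctrl.move_j(q); a=snap('wrist'); q[0]=1.5; ctrl.move_j(q); b=snap('wrist')
pickle.dump([a,b],open('s1.pkl','wb')); o=ctrl.get_obs(); print(o['time_s'],o['eef_pos'],[ray(s,[[280,210]]) for s in(a,b)],a['intrinsics'][0])
im=np.vstack([a['pixels'],b['pixels']]); cv2.imwrite('pics/w1.png',cv2.resize(np.hstack([a['pixels'],b['pixels']]),(800,300))[:,:,::-1])
E
```

```text
2.2917 [0.00783377 0.43451597 0.44262749] [(array([0.19412551, 0.57682542, 0.47043185]), array([[-0.21371327, -0.96935244, -0.1211713 ]])), (array([-0.05018676,  0.60647726,  0.47058876]), array([[ 0.18713112, -0.97494595, -0.12025947]]))] [364.50439171   0.         292.10462896]
```

View pics/w1.png

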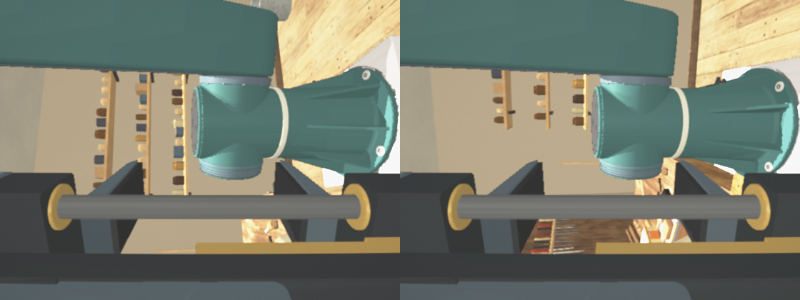

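```bash
python3 - <<'E'
from h import *
import pickle
X=[[.33,.13,.2],[.39,-.03,.5],[.45,.03,.6],[.25,.2,.1]]
out=[]
for q in([1.5,.379,1.734,0,2.45,-1.6],[1.5,.379,1.734,-.5,2.45,-1.6],[1.1,.379,1.734,-.5,2.45,-1.6]):
    ctrl.move_j(q); s=snap('wrist'); out.append(s); print(ctrl.get_obs()['time_s'],ray(s,[[280,210]]),proj(s,X).round())
pickle.dump(out,open('s2.pkl','wb'))
r=[cv2.resize(s['pixels'],(400,300)) for s in out]
cv2.imwrite('pics/w2.png',np.vstack([np.hstack(r[:2]),np.hstack([r[2],r[2]*0])])[:,:,::-1])
E
```

```text
3.7417 (array([0.02117466, 0.59146426, 0.5370815 ]), array([[-0.03976743, -0.91714861, -0.39655641]])) [[ 56. 296.]
 [ 28.  74.]
 [-64.  -5.]
 [105. 383.]]
4.3417 (array([0.0248307 , 0.59223495, 0.53880988]), array([[ 0.34794545, -0.88757848, -0.30189139]])) [[257. 324.]
 [187. 148.]
 [115. 116.]
 [316. 395.]]
5.1583 (array([0.2541135 , 0.5356649 , 0.53883506]), array([[-0.02394775, -0.95331219, -0.30103551]])) [[284. 374.]
 [152. 171.]
 [ 59. 126.]
 [381. 441.]]
```

View pics/w2.png

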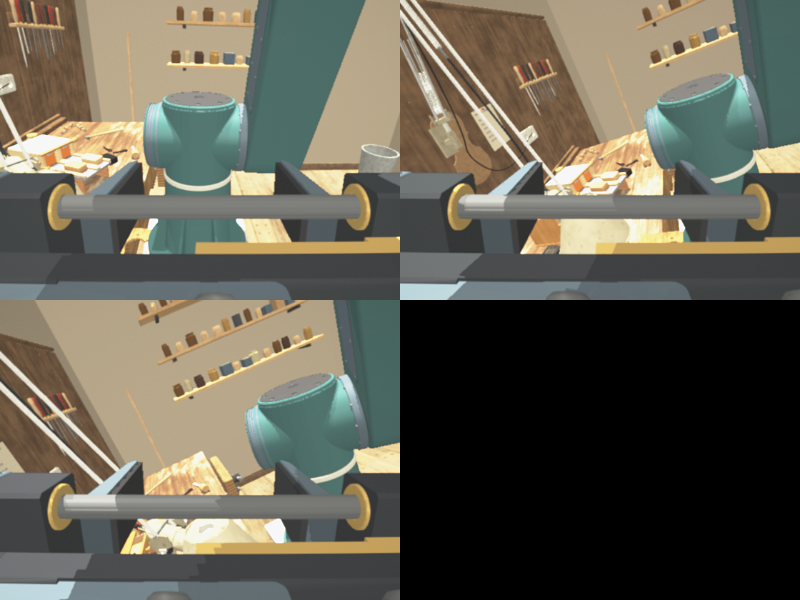

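```bash
python3 - <<'E'
from h import *
import pickle
S=pickle.load(open('s0.pkl','rb'))['side'];A,B,C=pickle.load(open('s2.pkl','rb'))
def plane(s,a,b):
    c,d=ray(s,[a,b]); n=np.cross(d[0],d[1]); return c,n/np.linalg.norm(n)
P=[plane(S,(450,350),(380,0)),plane(B,(29,0),(203,245)),plane(C,(0,95),(165,242))]
for i,j in((0,1),(0,2),(1,2)):
    (c1,n1),(c2,n2)=P[i],P[j]; d=np.cross(n1,n2); print(i,j)
    for z in(.15,.25,.4,.6,.8):
        print(np.linalg.solve(np.array([n1,n2,[0,0,1]]),[n1@c1,n2@c2,z]).round(3), end=' ')
    print()
# kinematic fit with tool down
rows=[]
for r in(.45,.6,.75,.9):
  for z in(.1,.25,.4):
    q=ctrl.inverse_kinematics([0,r,z],[np.pi,0,1.5])
    if q is not None: rows.append((r,z,*q))
rows=np.array(rows); r,z,q2,q3,q5=rows[:,0],rows[:,1],rows[:,3],rows[:,4],rows[:,6]
print(rows[:3].round(3),(q2+q3+q5).round(3))
M=np.vstack([np.c_[np.sin(q2),np.sin(q2+q3),np.cos(q2+q3),np.ones_like(r),0*r],np.c_[np.cos(q2),np.cos(q2+q3),-np.sin(q2+q3),0*r,np.ones_like(r)]])
sol=np.linalg.lstsq(M,np.r_[r,z],rcond=None); print('L1,L2,off,a,h-L3',sol[0],sol[1])
o=ctrl.get_obs(); print(o['q'],o['eef_pos'])
E
```

```text
0 1
[0.316 0.132 0.15 ] [0.347 0.11  0.25 ] [0.393 0.077 0.4  ] [0.455 0.034 0.6  ] [ 0.517 -0.01   0.8  ] 
0 2
[0.297 0.094 0.15 ] [0.334 0.084 0.25 ] [0.39 0.07 0.4 ] [0.464 0.05  0.6  ] [0.538 0.031 0.8  ] 
1 2
[0.247 0.224 0.15 ] [0.3   0.172 0.25 ] [0.38  0.096 0.4  ] [ 0.486 -0.007  0.6  ] [ 0.592 -0.109  0.8  ] 
[[ 0.45   0.1    1.519  0.176  2.275 -0.     0.691  1.59 ]
 [ 0.45   0.25   1.519 -0.083  2.198 -0.     1.026  1.59 ]
 [ 0.45   0.4    1.519 -0.232  2.046 -0.     1.328  1.59 ]] [3.142 3.142 3.142 3.142 3.142 3.142 3.142 3.142 3.142 3.142 3.142 3.142]
L1,L2,off,a,h-L3 [5.50468420e-01 6.03789938e-01 4.12372134e-02 5.55179107e-04
 4.94488823e-02] [2.15705917e-08]
[ 1.10097936  0.37897433  1.73407462 -0.49911407  2.4500714  -1.59992389] [0.25369818 0.36992546 0.46064427]
```

The lamp bar runs roughly (0.35,0.10,0.25) to (0.52,0,0.8). I fitted the kinematics (L1 .55, L2 .604, h .318, tool .268). The plan is to fold the arm with the tool pointing up, which keeps it inside the lamp's radius, then swing past and unfold on the right.

```bash
python3 - <<'E'
from h import *
pi=np.pi
for q in([1.25,-.3,2.2,0,1.3,-1.0],[1.25,-.3,2.2,pi,1.3,0],[1.25,-.7,2.6,pi,2.2,1.1],[-1.3,-.7,2.6,pi,2.2,1.1],[-1.3,-.3,2.2,pi,1.3,1.1],[-1.3,-.3,2.2,0,1.24,1.1]):
    ctrl.move_j(q); o=ctrl.get_obs(); print(round(o['time_s'],2),o['eef_pos'].round(3),o['contact_force'].round(1))
    if np.abs(np.array(q)-o['q']).max()>.02: print('deviates',o['q']);break
E
```

```text
6.22 [0.097 0.368 0.342] [ 0.1 -0.4  0.3]
8.88 [0.15  0.527 0.832] [-0.2  0.5  0.3]
10.4 [0.017 0.125 0.762] [-0.2  0.7 -0.6]
13.93 [ 0.056 -0.113  0.762] [ 0.4  0.  -0.2]
15.45 [ 0.169 -0.52   0.832] [-0.6  0.5 -0.2]
18.1 [ 0.128 -0.375  0.341] [-0.5  1.2 -0.1]
```

```bash
python3 - <<'E'
from h import *
import pickle
y=np.radians(-19.2); u=np.array([np.cos(y),np.sin(y),0])
p=np.array([.345,-.325,.26]); L=[]
ctrl.goto(p,[np.pi,0,y]); ctrl.set_gripper(0.); L.append(snap('wrist'))
ctrl.move_l(p+.06*u+[0,0,.04],v=.15); L.append(snap('wrist'))
o=ctrl.get_obs();print(o['time_s'],o['eef_pos'],o['eef_rot'],o['opening'])
pickle.dump(L,open('s3.pkl','wb'))
im=np.hstack([s['pixels'][:300,80:480] for s in L]); cv2.imwrite('pics/w3.png',im[:,:,::-1])
E
```

```text
21.1417 [ 0.4008504  -0.34420642  0.29914877] [-3.14110171e+00  1.30562740e-03 -3.35091103e-01] 0.004059229299271914
```

View pics/w3.png

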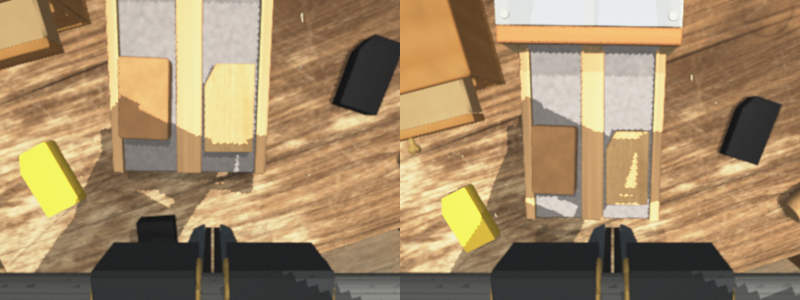

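Wrist views (count 8): the maple (pale, corner cut) is in the right lane, crop 1 at (205–253, 64–152), and the cork in the left lane. Black look-alikes lie on the bench. Next I'll triangulate.

```bash
python3 - <<'E'
from h import *
import pickle
A,B=pickle.load(open('s3.pkl','rb'))
P={'railLend':((112,172),(127,219)),'railRend':((265.5,173),(260,219)),'maBL':((207,151),(206,205)),'maBR':((251,153),(247,206)),'maFR':((252,65),(249,131))}
y=np.radians(-19.2)
X={}
for k,(a,b) in P.items():
    a=(a[0]+80,a[1]);b=(b[0]+80,b[1]); x,e=tri(A,a,B,b); z=.08 if 'rail' in k else .098
    X[k]=(onz(A,[a],z)[0]+onz(B,[b],z)[0])/2; print(k,x.round(4),np.round(e[0],4),onz(A,[a],z)[0].round(4),onz(B,[b],z)[0].round(4))
h=onz(B,[(97+80,45),(282+80,45)],.129);h2=onz(B,[(97+80,27),(283+80,27)],.138)
for e in(h,h2,[X['railLend'],X['railRend']]): d=e[1]-e[0]; print(np.linalg.norm(d),np.degrees(np.arctan2(d[0],-d[1])))
lane=[(A,[(203,100),(255,100),(202,40),(255,40)]),(B,[(205,60),(252,60),(205,120),(255,120)])]
c=(X['railLend']+X['railRend'])/2
u=np.array([np.cos(y),np.sin(y),0]);v=np.array([-np.sin(y),np.cos(y),0])
print('deckend',c)
for k,x in X.items(): print(k,'along',((x-c)@u).round(4),'left',((x-c)@v).round(4))
for e in (h,h2): print('hdr',[((x-c)@u).round(4) for x in e],((e.mean(0)-c)@v).round(4))
E
```

```text
railLend [ 0.3916 -0.2408  0.0828] 0.0009 [ 0.3915 -0.239   0.08  ] [ 0.3911 -0.2409  0.08  ]
railRend [ 0.3393 -0.3809  0.0696] 0.0005 [ 0.3415 -0.3795  0.08  ] [ 0.3423 -0.381   0.08  ]
maBL [ 0.3828 -0.3331  0.1057] 0.001 [ 0.3818 -0.3337  0.098 ] [ 0.3814 -0.3313  0.098 ]
maBR [ 0.367  -0.3712  0.1002] 0.0006 [ 0.3669 -0.3709  0.098 ] [ 0.3662 -0.3718  0.098 ]
maFR [ 0.439  -0.3971  0.0877] 0.0011 [ 0.4385 -0.3947  0.098 ] [ 0.4393 -0.3974  0.098 ]
0.16136511707310555 -19.264703361266676
0.15631915267835447 -19.272415949055837
0.14875717759447518 -19.377962126946287
deckend [ 0.36662149 -0.31009136  0.08      ]
railLend along 0.0002 left 0.0744
railRend along -0.0002 left -0.0744
maBL along 0.0215 left -0.0162
maBR along 0.0201 left -0.0578
maFR along 0.0965 left -0.0574
hdr [np.float64(0.1726), np.float64(0.1724)] -0.0018
hdr [np.float64(0.1852), np.float64(0.185)] -0.003
```

```bash
cat >> h.py <<'E'
Y=np.radians(-19.3); U=np.array([np.cos(Y),np.sin(Y),0]);V=np.array([-np.sin(Y),np.cos(Y),0])
C=np.array([.3666,-.3101,0])
def at(a,l,z): return C+a*U+l*V+[0,0,z]
def st(m):
    o=ctrl.get_obs(); print(m,round(o['time_s'],2),o['eef_pos'].round(4),o['contact_force'].round(1))
E
python3 - <<'E'
from h import *
ctrl.move_l(at(-.012,-.0375,.2),[np.pi,0,Y],v=.15); st('above')
print(ctrl.move_l(at(-.012,-.0375,.080),v=.08,guard=6)); st('down')
print(ctrl.move_l(at(.11,-.0375,.080),v=.06,guard=12)); st('pushed')
a=snap('top');b=snap('wrist');c=snap('side')
im=np.zeros((420,800,3),np.uint8); im[:,:435]=cv2.resize(a['pixels'][90:285,195:340],(435,420)); im[:210,440:720]=cv2.resize(b['pixels'],(280,210));im[212:412,440:770]=cv2.resize(c['pixels'][170:270,165:330],(330,200))
cv2.imwrite('pics/p1.png',im[:,:,::-1])
E
```

```text
above 22.07 [ 0.3434 -0.342   0.2007] [-0.2  0.8  0.5]
False
down 23.72 [ 0.3431 -0.3418  0.0804] [-0.  -0.4 -0.2]
False
pushed 25.9 [ 0.4579 -0.3818  0.08  ] [-0.7 -0.3 -0.4]
```

View pics/p1.png

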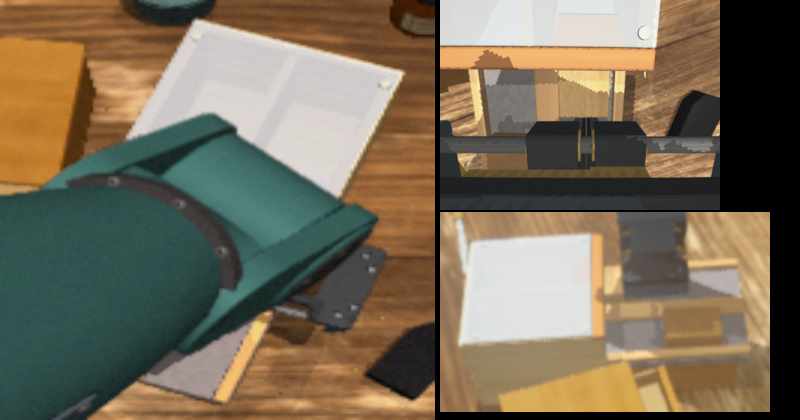

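Picture 9: in the wrist inset (550–620, 80–120) the block is being pushed under the header and lies straight in its lane. The cork is untouched. I'll finish the push and draw back.

```bash
python3 - <<'E'
from h import *
print(ctrl.move_l(at(.150,-.0375,.080),v=.05,guard=12)); st('end')
ctrl.hold(.4); b0=snap('wrist')
ctrl.move_l(at(.07,-.0375,.080),v=.12); ctrl.move_l(at(.0,-.0375,.20),v=.15); st('back'); ctrl.hold(.5)
b=snap('wrist');c=snap('side')
im=np.zeros((420,840,3),np.uint8); im[:210,:280]=cv2.resize(b0['pixels'],(280,210));im[212:412,:280]=cv2.resize(c['pixels'][170:270,165:305],(280,200)); im[:,280:]=b['pixels']
cv2.imwrite('pics/p2.png',im[:,:800,::-1])
E
```

```text
False
end 27.0 [ 0.4956 -0.3949  0.0799] [-0.5 -0.7  0.8]
back 29.34 [ 0.3543 -0.3454  0.1994] [ 0.1 -0.6 -1. ]
```

View pics/p2.png

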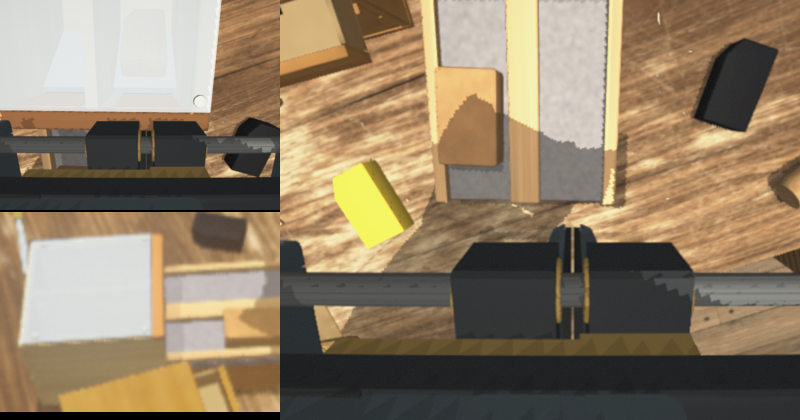

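```bash
python3 - <<'E'
from h import *
ctrl.move_l(at(.0,-.02,.22),[np.pi,-.6,Y],v=.1); ctrl.hold(.3); st('look')
b=snap('wrist'); cv2.imwrite('pics/p3.png',b['pixels'][:,:,::-1])
print(proj(b,[at(.18,s*.038,z) for s in(1,-1) for z in(.073,.128)]).round())
E
```

```text
look 31.5 [ 0.3601 -0.329   0.22  ] [ 0.2  0.2 -0.1]
[[236. 119.]
 [228.  84.]
 [309. 119.]
 [311.  84.]]
```

View pics/p3.png

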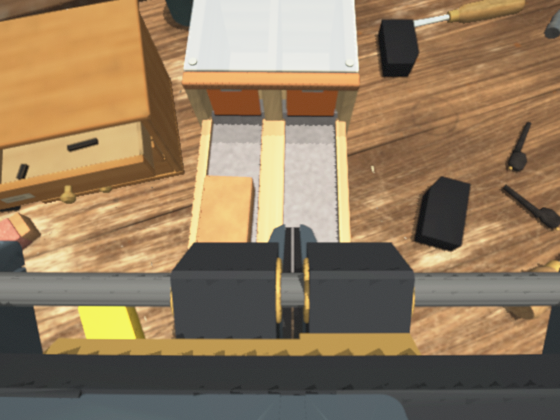

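Picture 11: both orange flaps hang shut, at (236,103) and (310,103), and look the same. The right lane is empty and the cork is in place at (225,210). Nothing is being touched, so I'll hand in.

```bash
python3 -c "
from h import *
ctrl.sign_off(); st('done')"
```

```text
the job is handed in; nothing more can be done
the job is handed in; nothing more can be done
```

The maple block is in the box and the job is handed in, at about 31.5 s of the 51 s allowed. I folded the arm to get past a desk lamp, then pushed the block along the right lane with closed fingertips, through the flap and past the slide edge. Then I drew back and lifted clear.

**Last checks:**
- **Maple:** the right lane is empty and the block shows through the lid, lying in the box.
- **Flaps:** both hang shut.
- **Cork:** it lies in its lane, and I saw no sign that it had moved.
- **Forces:** the readings I took stayed at about 1 N, and nothing was touching the gripper at the end.

**Disagreements:** single triangulated heights were off by about 1 cm, and by up to 2 cm for one rail end in the fixed cameras. The plan dimensions matched the text: deck end to header front measured 172.6 mm against 173 mm.

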